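Free and half-draw the piston of a sample press

ROBOT

A 7-joint arm with a two-finger parallel gripper is mounted at the origin on a cart in front of the work surface, level with it; the furniture and walls round the work are solid. World frame = base frame: x ahead of the robot, y to its left, z up, the work surface at z = 0. Lengths are in mm, angles in rad, forces in N, time in s.
With the tool pointing down it reaches from about 400 to 900 mm from the base axis. Payload 5.5 kg.
Tool frame: the origin (TCP) lies between the finger pads; the fingertips stand 19 mm ahead of it and the grasp point (between the pads) is the TCP; z points along the fingers, y is the line along which they close (so a half turn about z gives the same grasp; the last joint's range is limited). The gripper opens to 92 mm and grips with 3 to 60 N. Pads are 19 mm wide; open, the fingers measure 130 mm over their backs; the gripper's body (75 mm by 190 mm) begins 47 mm behind the grasp point.
Start: joints at [1.435, 0.501, -0.427, 1.55, 0.221, 1.138, -0.21], TCP at [252.435, -598.979, 245.729] pointing down, gripper open.
Joint ranges: [-2.88, 2.88], [-0.31, 2.03], [-1.54, 1.56], [0.2, 2.42], [-1.41, 4.55], [0.19, 2.02], [-2.57, 2.57]. Speed limits (rad/s): [2.57, 2.57, 3.14, 3.14, 3.14, 3.14, 3.14].

INTERFACE

Orientations are given as [roll, pitch, yaw] about the fixed x, y, z axes, in that order (R = Rz(yaw) Ry(pitch) Rx(roll)).
In Python, from plant import read_state, grab_frame, get_calibration, hand_in, boxes_of, cut_out gives the robot as it stands.
- The arm moves only by the tool apply_moves, never from a script. Its argument "moves" is a list that holds one entry, the list of rows, each a list of 5 numbers: the shift along the tool's x, y, z in cm, then the turn about the tool's z in rad, then the gripper's target within -1 to 1 (fully open at 1, half-way at 0, shut at -1). A call has 1 to 20 rows; each row is the pose to reach, as a shift and turn from the pose commanded when the call began, along the tool's axes at that moment; what a row does not reach only later rows make up. A row lasts 1/12 s, in which the tool goes at most 41.7 mm and 7.16 degrees, less where a joint would pass 70% of its speed; a pose out of reach is approached as far as the arm can. A call with a gripper value outside its range is refused whole. The fingers move at their own pace and stop on an object; the grip force is fixed at half the most. Time passes only in rows, so rows that repeat a pose let the fingers close. It gives the time, the measured TCP pose, the force, the opening and the grip force at its end, in the units of the state.
- read_state(): the state, without advancing time (a new reading comes with each control period).
- grab_frame(name): name is "scene" or "side" or "wrist"; returns the picture (384x512x3 uint8, red, green, blue); there is no depth.
- get_calibration(name): a dict with "intrinsics" (3x3 intrinsics, pixels), "R" (3x3) and "t" (3): a world point X has camera coordinates R X + t. Camera axes: x right, y down, z forward; pixel columns grow to the right and rows downward; lengths in mm; the calibration is good to about 2 mm. A picture is of the moment at which its call begins: read the wrist's pose just before it. get_calibration takes no time and is no camera call; for the wrist camera it gives the pose at the moment of the call.
- hand_in(): hands the job in; it is judged then, once.
Trained networks look in the newest picture that a camera, given by its name, has taken for a name from the list of things; names that differ only in an ending like _2 or _b are one class to them, and where a whole thing is asked for, a point or a joint stands for the part that bears it (a point fixed in the world has none). Each returns a list of dicts, best first, with "p" (0 to 1); they miss things now and then, are a little off and sometimes report something else, mostly with a low value. They report only what shows in the picture. A call takes as long as a camera call.
- boxes_of(camera, label): "centre" ([column, row] in pixels, amid what is visible of it).
- cut_out(camera, label): "mask" (384x512 bool, what is visible of it) and "centre" ([column, row] in pixels, amid what is visible of it).
The state is a dict: "time_s": time; "q": joint angles; "qd": joint speeds; "effort": joint torques, N m; "eef_pos": TCP position; "eef_rot": TCP orientation; "force": force on the tool from outside, world axes, zero at the start; "ft_torque": the same for the moment, N m; "gripper_width": finger opening in mm; "grip_force": force on a finger pad.
Only numpy, scipy, OpenCV 4.12 (cv2) and the standard library are available. Lean on these libraries where they do the work, as an engineer would, in place of code of your own. Each camera call takes 0.05 s, during which the arm holds its last target. There are 200 camera calls.

TASK

The piston rod of the small sample press is locked down by a keeper. Pick up the mallet, knock the press's sprung release peg all the way down with the mallet's head (never push the peg or the press with your fingers), and lay or stand the mallet back on the worktop. Then take the piston rod by its grip, draw it straight up 30 mm, half of its depth in the bore, without wedging it hard in the bore or pulling it out, and finish while still holding it there; leave the vial, the timer and the tape roll where they are.

Things in the scene. Friction and masses are not known exactly. Their poses are not given: they have to be found in the camera images.
- press: the press, fixed; origin under its barrel on the worktop, z up along the bore, x from the peg to the barrel. Base plate 150 x 84 x 12 mm (x = -100 to 50). Steel barrel: square block 46 x 46 mm round the z axis, top at z = 75 mm, round bore 21.5 mm down to the base plate. Peg housing 26 x 36 mm at x = -55 mm, top at z = 90 mm, carries the peg and the keeper
- peg (a joint): travel of the release peg: 0 = up (locked), 0.012 m = fully down, its stop. It needs about 5 to 7 N to move (5 N friction and a weak spring) and stays where it is driven. Going down it draws the keeper back
- peg_head (a point): centre of the top face of the release peg's round steel head (16 mm diameter), on the press at x = -55 mm; 104 mm above the worktop when up, 92 mm when down (2 mm over the housing's top)
- rod: the piston rod, 122 mm long, about 0.32 kg, loose, upright in the bore; origin at the centre of its foot, z up. From the foot: 20 mm diameter for 60 mm (in the bore), collar 34 mm wide at 60 to 67 mm (rests on the barrel's top: foot at z = 15 mm of the press), neck 14 mm wide to 77 mm, grooved round grip 26 mm wide from 77 to 122 mm (top 137 mm above the worktop). It falls back if let go
- rod_grip (a point): point on the rod's axis in its grip, 103 mm above its foot (118 mm above the worktop when fully in)
- mallet: small mallet, about 0.30 kg, standing on one face of its head; origin at the centre of that lower face, z up, x away from the handle. Head: cylinder 36 mm wide, 60 mm tall, steel, a white plastic face at each end. Handle: wooden bar 16 mm wide, 22 mm high, level at z = 30 mm, along -x out to x = -132 mm. It balances near the head
- mallet_grip (a point): point on the middle of the mallet's handle, 45 mm from the head's axis, 30 mm above the head's lower face
- vial: bystander: screw-cap sample vial 34 mm diameter, 60 mm tall, standing; origin at the centre of its underside
- timer: bystander: white wedge-shaped bench timer 48 x 62 x 55 mm; origin at the centre of its underside
- tape: bystander: roll of white label tape lying flat, 62 mm diameter, 19 mm high; origin at the centre of its underside
- keeper_tip (a point): tip of the keeper, a flat steel blade 14 mm wide (z = 83 to 88 mm of the press) that runs from the peg housing towards the barrel; with the peg up it lies 6 mm over the rod's collar and blocks the rod. It moves back 0.85 mm for each mm of peg travel and clears the collar after about 8 mm

How it is judged:
By the outcome, as a careful person would: the job done as asked, in the order asked, and still so for the second after the job is handed in, while the arm keeps its last pose, push and grip.
It also fails if it takes over 58 s, if anything falls off the work surface, if the arm or the gripper's body presses on something with over 40 N, if the wrist force passes 120 N, or if a joint passes its speed limit or range.

## Working session

There is one attempt and no reset: what is moved stays moved. The work goes in short steps, Python scripts to look and compute and a tool call to move; the robot and the scene stay as the last step left them, time stands still between calls to the robot, and variables do not carry over. Pictures are saved under pics/ and viewed, at most 10 in all, crops included, and the job is handed in when it is done.

Besides the shell and the picture viewer there is one more tool, called after "Emit:" by a JSON object that holds its "op" and its "data". apply_moves: Moves the arm, as the interface text tells. Its arguments: {"type":"object","properties":{"moves":{"type":"array"}},"required":["moves"]}

```bash
mkdir -p pics; ls
python3 - <<'E'
from plant import *
import cv2,numpy as np
s=read_state();print({k:np.round(v,3) for k,v in s.items()})
a=grab_frame("scene");
ims=[a]
for c in("scene","side"):
    if c=="side": ims.append(grab_frame(c))
    k=get_calibration(c);print(c,np.round(k["intrinsics"],1).tolist(),np.round(k["R"],3).tolist(),np.round(k["t"],1).tolist())
    for l in("press","peg_head","rod","rod_grip","mallet","mallet_grip","vial","timer","tape","keeper_tip"):
        print(c,l,[(np.round(d["centre"]).tolist(),round(d["p"],2)) for d in boxes_of(c,l)[:2]])
cv2.imwrite("pics/a.png",cv2.cvtColor(a,cv2.COLOR_RGB2BGR));cv2.imwrite("pics/b.png",cv2.cvtColor(ims[1],cv2.COLOR_RGB2BGR))
E
```

```text
pics
{'time_s': np.float64(0.0), 'q': array([ 1.435,  0.502, -0.427,  1.551,  0.221,  1.138, -0.21 ]), 'qd': array([ 0.   ,  0.001, -0.   , -0.002, -0.001, -0.   ,  0.   ]), 'effort': array([ 1.0000e-03, -5.6660e+01, -5.8160e+00, -2.7911e+01, -6.9000e-02,
        3.1000e-02,  0.0000e+00]), 'eef_pos': array([ 252.092, -598.409,  244.678]), 'eef_rot': array([-3.14 , -0.   ,  0.399]), 'force': array([-0.245,  0.138, -0.208]), 'ft_torque': array([ 0.014, -0.003, -0.016]), 'grip_force': np.float64(0.0), 'gripper_width': np.float64(91.518)}
scene [[367.1, 0.0, 259.1], [0.0, 367.1, 197.6], [0.0, 0.0, 1.0]] [[-0.902, -0.432, 0.016], [-0.217, 0.422, -0.88], [0.373, -0.797, -0.474]] [580.3, 210.9, 711.0]
scene press [([279.0, 253.0], 0.87), ([266.0, 247.0], 0.63)]
scene peg_head [([324.0, 203.0], 0.55)]
scene rod [([217.0, 218.0], 0.54)]
scene rod_grip [([253.0, 240.0], 0.59)]
scene mallet [([322.0, 204.0], 0.97)]
scene mallet_grip [([321.0, 206.0], 0.94)]
scene vial [([175.0, 233.0], 0.63)]
scene timer [([253.0, 186.0], 0.6)]
scene tape [([217.0, 220.0], 0.92)]
scene keeper_tip []
side [[430.6, 0.0, 257.2], [0.0, 430.6, 179.1], [0.0, 0.0, 1.0]] [[1.0, 0.01, 0.015], [0.018, -0.436, -0.9], [-0.002, 0.9, -0.436]] [-662.7, 88.5, 1137.4]
side press [([216.0, 178.0], 0.96)]
side peg_head []
side rod [([223.0, 152.0], 0.51)]
side rod_grip [([224.0, 151.0], 0.71), ([301.0, 248.0], 0.38)]
side mallet [([200.0, 234.0], 0.87)]
side mallet_grip [([199.0, 231.0], 0.82)]
side vial [([298.0, 182.0], 0.62)]
side timer [([299.0, 250.0], 0.98)]
side tape [([294.0, 211.0], 0.76)]
side keeper_tip []
```

Run:
```python
import cv2
a=cv2.imread("pics/a.png")[150:300,140:360];b=cv2.imread("pics/b.png")[110:290,150:350]
a=cv2.resize(a,None,fx=3.6,fy=3.6,interpolation=3);b=cv2.resize(b,None,fx=3.3,fy=3.3,interpolation=3)
cv2.imwrite("pics/a2.png",a);cv2.imwrite("pics/b2.png",b)
```

```text
(no output)
```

View pics/a2.png

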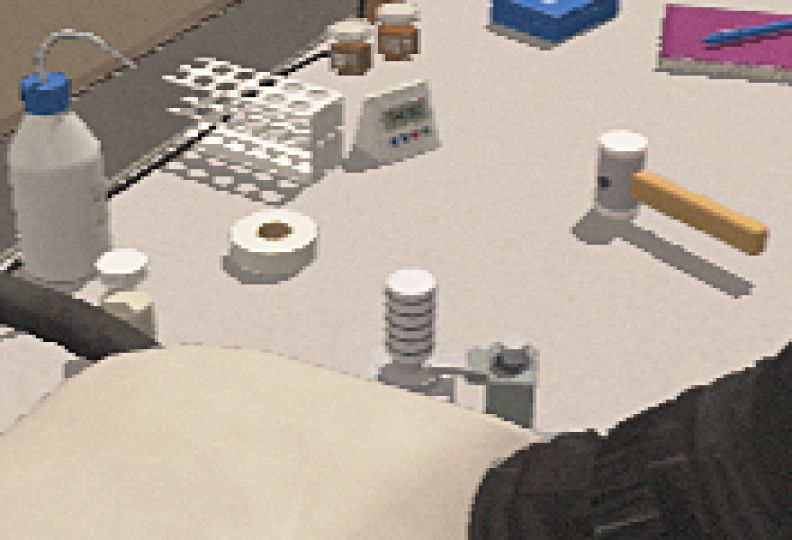

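View pics/b2.png

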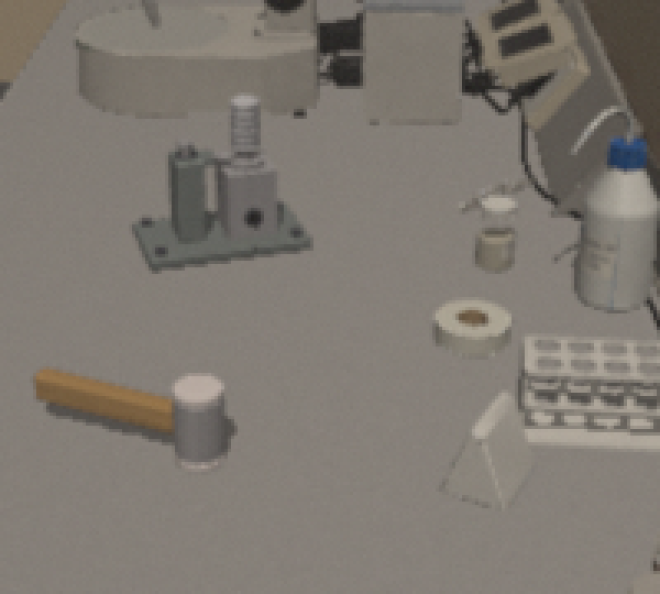

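The scene view shows the rod's top at about (254,228), the peg's head at (282,247) and the mallet head's top at (313,189). In the side view they are at (224,140), (206,156) and (210,227), and the handle end is at (162,226).

```bash
cat > h.py <<'E'
from plant import *
import numpy as np,cv2
def ray(cal,uv,z):
    K,R,t=map(np.array,(cal["intrinsics"],cal["R"],cal["t"]));c=-R.T@t;d=R.T@np.linalg.inv(K)@[*uv,1]
    return c+d*(z-c[2])/d[2]
def proj(cal,X):
    K,R,t=map(np.array,(cal["intrinsics"],cal["R"],cal["t"]));p=K@(R@np.array(X,float)+t);return p[:2]/p[2]
def save(im,n,box=None,f=1):
    if box: im=im[box[1]:box[3],box[0]:box[2]]
    cv2.imwrite("pics/"+n,cv2.resize(cv2.cvtColor(im,cv2.COLOR_RGB2BGR),None,fx=f,fy=f,interpolation=3))
E
python3 - <<'E'
from h import *
S=lambda x,y:(140+x/3.6,150+y/3.6)
T=lambda x,y:(150+x/3.3,110+y/3.3)
a=get_calibration("scene");b=get_calibration("side")
for n,p,q,z in(("rod top",(410,280),(244,101),137),("peg",(513,350),(184,153),104),("mal top",(623,142),(199,385),60),("handle end",(760,240),(40,384),30),("vial top",(121,262),(498,204),60),("tape top",(274,231),(472,316),19)):
    print(n,ray(a,S(*p),z).round(),ray(b,T(*q),z).round())
E
```

```text
rod top [557. 207. 137.] [562. 201. 137.]
peg [502. 197. 104.] [512. 159. 104.]
mal top [ 550. -144.   60.] [ 557. -146.   60.]
handle end [ 431. -100.   30.] [ 435. -101.   30.]
vial top [783. 166.  60.] [787. 160.  60.]
tape top [753.  31.  19.] [758.  31.  19.]
```

Emit:
{"op": "apply_moves", "data": {"moves": [[[2, -1.5, 0, -0.1, 0], [5, -4, 0, -0.2, 0], [8, -6, 0, -0.32, 0], [12, -9, 0.5, -0.44, 0], [15, -11, 1, -0.56, 0], [18, -14, 1.5, -0.68, 0], [21, -16, 2, -0.8, 0], [24, -18, 2.5, -0.92, 0], [27, -21, 3, -1.04, 0], [30, -23, 3.5, -1.16, 0], [33, -25, 4, -1.28, 0], [36, -27, 4.5, -1.4, 0], [39, -30, 4.5, -1.52, 0], [42, -32, 4.5, -1.64, 0], [42.7, -32.5, 4.5, -1.76, 0], [42.7, -32.5, 4.5, -1.88, 0], [42.7, -32.5, 4.5, -2.0, 0], [42.7, -32.5, 4.5, -2.12, 0], [42.7, -32.5, 4.5, -2.25, 0], [42.7, -32.5, 4.5, -2.38, 0]]]}}

```text
time_s: 2.77
eef_pos: [519.8, -133.8, 200.9]
eef_rot: [-3.141, 0.0, 2.775]
force: [-0.3, 0.0, 1.1]
gripper_width: 46.1
grip_force: 0.0
```

Run:
```python
from h import *
s=read_state();c=get_calibration("wrist");w=grab_frame("wrist");save(w,"w1.png")
print(s["time_s"],s["eef_pos"],s["eef_rot"],s["q"].round(2))
for l in("mallet","mallet_grip"):
  d=cut_out("wrist",l)
  if d:
    m=d[0]["mask"].astype(np.uint8);print(l,d[0]["p"],d[0]["centre"],m.sum(),ray(c,d[0]["centre"],41))
print(proj(c,[553,-145,60]),proj(c,[553,-145,0]),proj(c,[433,-100,41]))
a=grab_frame("scene");b=grab_frame("side");save(a,"a3.png",(180,150,360,330),3);save(b,"b3.png",(150,110,350,290),3.3)
```

```text
2.7667 [ 519.81070405 -133.75794445  200.86336946] [-3.14131527e+00  3.72394818e-04  2.77490933e+00] [ 1.03  0.55 -1.08  1.87  0.55  1.07  0.93]
mallet 0.73 [260.9, 177.0] 2698 [ 515.14737958 -129.93513913   41.        ]
mallet_grip 0.88 [264.5, 180.4] 2850 [ 520.12200069 -127.6356875    41.        ]
[260.43979923 218.54334483] [260.3431977  200.10730906] [259.52609282  91.66967983]
```

View pics/w1.png

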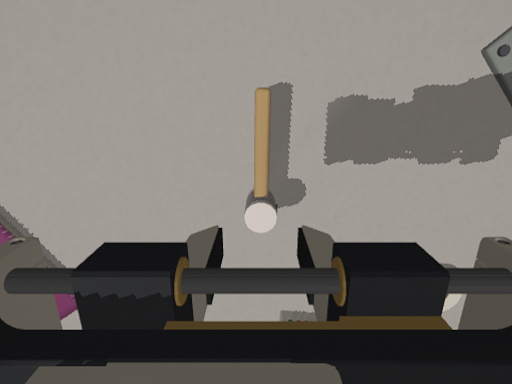

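The mallet is where expected: head top at (260,216), handle end at (262,90), and its handle is nearly aligned with the tool's x axis.

Run:
```python
from h import *
c=get_calibration("wrist")
h=ray(c,(260,216),60);e=ray(c,(262.5,90),41);print(h,e)
d=(e-h)[:2];print(np.linalg.norm(d),np.arctan2(d[1],d[0]))
g=h[:2]+36*d/np.linalg.norm(d);s=read_state();r=s["eef_rot"][2];v=g-s["eef_pos"][:2]
print(g,v@[np.cos(r),np.sin(r)],v@[np.sin(r),-np.cos(r)])
```

```text
[ 549.80009339 -144.64314411   60.        ] [432.81839793 -95.78367517  41.        ]
126.77525301843744 2.745948934732854
[ 516.58114146 -130.76866278] 4.0171387696120835 1.6562601011458284
```

Emit:
{"op": "apply_moves", "data": {"moves": [[[0.4, 0.15, 3, 0.025, 0], [0.4, 0.15, 6.5, 0.025, 0], [0.4, 0.15, 10, 0.025, 0], [0.4, 0.15, 13, 0.025, 0], [0.4, 0.15, 15.5, 0.025, 0], [0.4, 0.15, 17, 0.025, 0], [0.4, 0.15, 17, 0.025, 0], [0.4, 0.15, 17, 0.025, -1], [0.4, 0.15, 17, 0.025, -1], [0.4, 0.15, 17, 0.025, -1], [0.4, 0.15, 17, 0.025, -1], [0.4, 0.15, 17, 0.025, -1], [0.4, 0.15, 17, 0.025, -1]]]}}

```text
time_s: 4.1
eef_pos: [517.2, -131.2, 31.7]
eef_rot: [-3.141, 0.002, 2.743]
force: [-0.8, -0.4, 4.2]
gripper_width: 16.1
grip_force: 29.9
```

Emit:
{"op": "apply_moves", "data": {"moves": [[[0, 0, -2, 0, -1], [0, 0, -5, 0, -1], [0, 0, -8.5, 0, -1], [1, 1.5, -12, 0, -1], [2.5, 4, -15, 0, -1], [4.5, 7, -17, 0, -1], [6.5, 10.5, -18, 0, -1], [8.5, 14, -18, 0, -1], [10, 16.5, -18, 0, -1], [10, 17, -18, 0, -1], [10, 17, -18, 0, -1], [10, 17, -18, 0, -1]]]}}

```text
time_s: 5.1
eef_pos: [489.8, 64.0, 210.3]
eef_rot: [-3.14, -0.0, 2.744]
force: [0.2, -0.8, -3.8]
gripper_width: 15.7
grip_force: 30.0
```

Run:
```python
from h import *
s=read_state();c=get_calibration("wrist");w=grab_frame("wrist");save(w,"w2.png",None,1.5)
print(s["time_s"],s["eef_pos"],s["eef_rot"],s["q"].round(2),s["gripper_width"])
print(proj(c,[505,196,104]),proj(c,[559,204,137]))
for l,z in(("peg_head",104),("rod_grip",118),("press",0)):
  print(l,[(d["p"],d["centre"]) for d in boxes_of("wrist",l)[:2]])
```

```text
5.1 [489.75523146  64.0417544  210.30701494] [-3.14019376e+00 -4.51510999e-04  2.74446716e+00] [ 0.73  0.46 -1.13  1.96  0.48  1.04  0.55] 15.684517286814485
[405.45029343 157.81905443] [451.36387803 222.40066171]
peg_head [(0.74, [400.0, 162.0])]
rod_grip [(0.93, [437.7, 206.0])]
press [(0.58, [374.8, 157.7])]
```

View pics/w2.png

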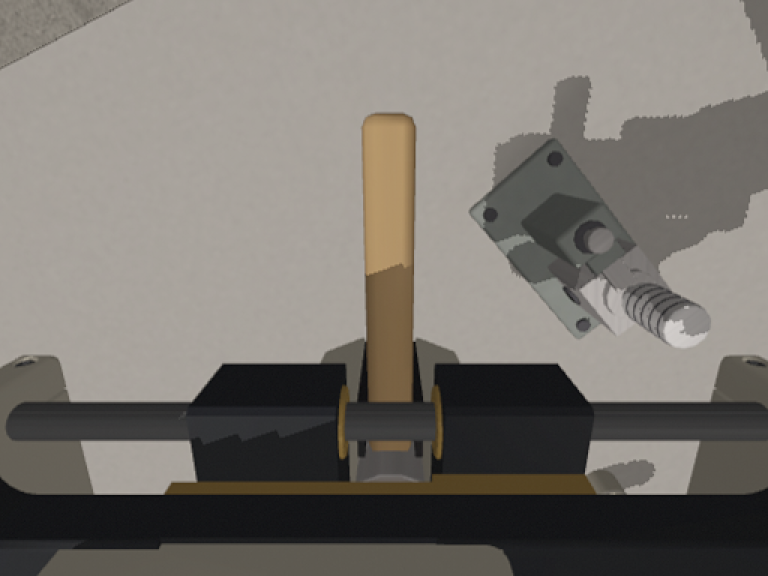

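The peg's top is at (400,158), the rod's top at about (457,217), and the handle is straight in the grip with its end at (259,80).

Run:
```python
from h import *
c=get_calibration("wrist");s=read_state()
p=ray(c,(400,158),104);r=ray(c,(456.7,217.3),137);print(p,r,np.linalg.norm((p-r)[:2]))
y=s["eef_rot"][2];X=np.array([np.cos(y),np.sin(y)]);Y=np.array([np.sin(y),-np.cos(y)])
g=s["eef_pos"]
for dz in(5,11,17): print("handle end",proj(c,[*(g[:2]+X*96),g[2]+dz]))
t=p[:2]+36*X;v=t-g[:2];print(t,v@X,v@Y)
```

```text
[504.21474418 190.47108398 104.        ] [557.17399191 207.55083026 137.        ] 55.6453021641144
handle end [258.28867167  70.73335608]
handle end [258.20638046  69.16217937]
handle end [258.11570274  67.43088006]
[471.06622196 204.51300247] 72.86003557302993 122.98492485866598
```

Emit:
{"op": "apply_moves", "data": {"moves": [[[1.5, 2.5, 0, 0, -1], [3.5, 5.5, 0, 0, -1], [5.5, 9, 0, 0, -1], [7, 11.5, 0.5, 0, -1], [7.55, 12.3, 2, 0, -1], [7.55, 12.3, 4, 0, -1], [7.55, 12.3, 5.5, 0, -1], [7.55, 12.3, 5.5, 0, -1], [7.55, 12.3, 5.5, 0, -1]]]}}

```text
time_s: 6.05
eef_pos: [467.9, 205.8, 154.8]
eef_rot: [-3.14, -0.002, 2.742]
force: [0.1, 0.5, -4.1]
gripper_width: 16.0
grip_force: 30.0
```

Run:
```python
from h import *
b=grab_frame("side");a=grab_frame("scene")
A=cv2.resize(a[150:330,200:400],None,fx=2,fy=3,interpolation=3);A=cv2.resize(a[150:330,220:380],(480,540),interpolation=3)
B=cv2.resize(b[60:200,140:235],(366,540),interpolation=3)
save(np.hstack([A[:,:430],B]),"c4.png");print(read_state()["eef_pos"])
```

```text
[469.03607318 206.69072751 156.29643076]
```

View pics/c4.png

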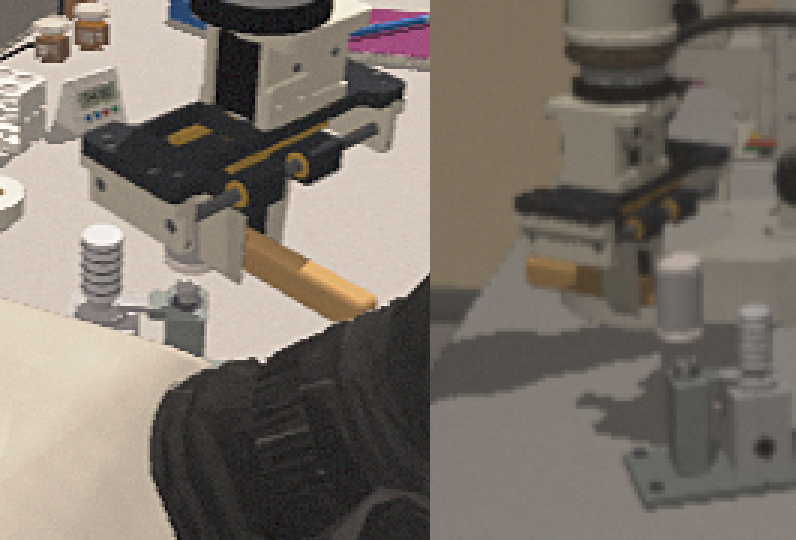

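The head hovers centred over the peg in both views (scene crop column about 187, side crop column about 683). Strike.

Emit:
{"op": "apply_moves", "data": {"moves": [[[0, 0, 1.2, 0, -1], [0, 0, 2.4, 0, -1], [0, 0, 3.3, 0, -1], [0, 0, 3.5, 0, -1], [0, 0, 3.5, 0, -1], [0, 0, 3.5, 0, -1]]]}}

```text
time_s: 6.65
eef_pos: [468.6, 208.0, 120.8]
eef_rot: [3.141, 0.001, 2.744]
force: [0.5, 1.3, 2.4]
gripper_width: 15.7
grip_force: 30.0
```

Emit:
{"op": "apply_moves", "data": {"moves": [[[0, 0, 0.5, 0, -1], [0, 0, 0.8, 0, -1], [0, 0, 0.8, 0, -1], [0, 0, 0.8, 0, -1]]]}}

```text
time_s: 6.98
eef_pos: [466.1, 209.2, 113.4]
eef_rot: [-3.142, -0.002, 2.746]
force: [-8.1, 2.0, 12.6]
gripper_width: 15.5
grip_force: 30.0
```

Run:
```python
from h import *
b=grab_frame("side");a=grab_frame("scene")
A=cv2.resize(a[190:290,230:330],(540,540),interpolation=3)
B=cv2.resize(b[120:200,180:218],(256,540),interpolation=3)
save(np.hstack([A,B]),"c5.png");s=read_state();print(s["eef_pos"],s["force"],s["ft_torque"])
```

```text
[466.12631171 209.2383114  113.38173773] [-7.74117646  1.52528456 13.18900564] [ 0.43236317  1.34204922 -0.00773238]
```

View pics/c5.png

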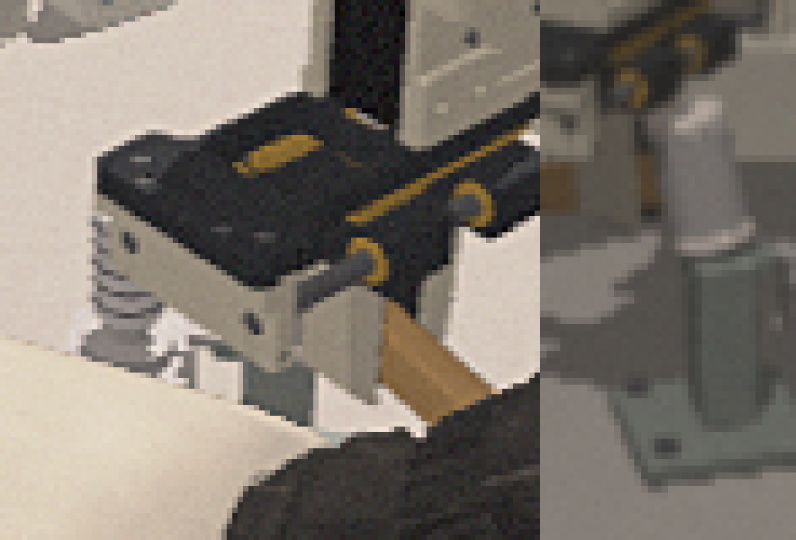

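The peg looks driven down to the housing and the mallet has tilted about 8° in the grip. I'll lift, back off and check the peg.

Emit:
{"op": "apply_moves", "data": {"moves": [[[0, 0, -1, 0, -1], [0, 0, -3.5, 0, -1], [0, 0, -6.5, 0, -1], [-1, -1.5, -9, 0, -1], [-3, -4, -9.9, 0, -1], [-5, -7.5, -9.9, 0, -1], [-7, -11, -9.9, 0, -1], [-7.5, -12.3, -9.9, 0, -1], [-7.5, -12.3, -9.9, 0, -1], [-7.5, -12.3, -9.9, 0, -1]]]}}

```text
time_s: 7.92
eef_pos: [489.2, 62.8, 211.2]
eef_rot: [-3.14, -0.001, 2.74]
force: [-0.1, 0.7, -3.5]
gripper_width: 15.8
grip_force: 30.0
```

Run:
```python
from h import *
s=read_state();c=get_calibration("wrist");w=grab_frame("wrist");save(w,"w6.png",(200,20,512,260),2.5);print(s["time_s"],s["eef_pos"],s["force"])
for z in (92,96,104): print(z,proj(c,[504.2,190.5,z]))
print(proj(c,[557.2,207.5,137]))
```

```text
7.9167 [489.23897262  62.84714037 211.16182252] [-0.08103269  0.69754305 -3.47964609]
92 [393.73763333 156.2243967 ]
96 [395.72856778 157.01309335]
104 [399.89386369 158.66315016]
[456.31860348 217.78003675]
```

View pics/w6.png

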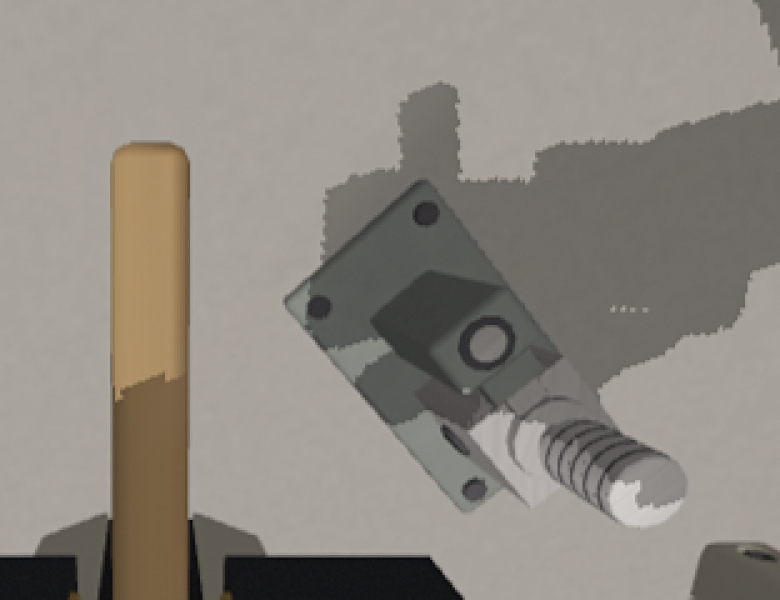

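The peg is at about (395,157), nearly concentric with its ring, and the keeper is drawn back. I'll measure how far the peg stands proud of the ring.

Run:
```python
from h import *
im=cv2.imread("pics/w6.png",0);c=get_calibration("wrist")
r=im[305:380,450:530]
for t in(60,70,80,90):
  m=(r>t).astype(np.uint8);n,l,st,ce=cv2.connectedComponentsWithStats(m);k=l[38,38];print(t,"disc",st[k][4],st[k][2:4],((ce[k]+[450,305])/2.5+[200,20]).round(1))
  d=(r<t).astype(np.uint8)
  n,l,st,ce=cv2.connectedComponentsWithStats(d);j=1+np.argmax(st[1:,4]);print("  dark",st[j],((st[j][:2]+st[j][2:4]/2+[450,305])/2.5+[200,20]).round(1))
for z in(90,92,94,96,98):print(z,proj(c,[504.2,190.5,z]).round(1))
print(np.linalg.norm(proj(c,[504.2,190.5,92])-proj(c,[504.2+16,190.5,92])))
```

```text
60 disc 1214 [42 38] [395.3 157.4]
  dark [   8   12   57   53 1061] [394.6 157.4]
70 disc 1145 [38 38] [395.2 157.4]
  dark [   8   12   57   53 1242] [394.6 157.4]
80 disc 1078 [38 37] [395.2 157.3]
  dark [   0    0   67   67 2014] [393.4 155.4]
90 disc 1036 [37 37] [395.2 157.4]
  dark [   0    0   80   75 2733] [396. 157.]
90 [390.7 156.8]
92 [391.7 157.2]
94 [392.6 157.6]
96 [393.6 158. ]
98 [394.6 158.4]
16.255262621863643
```

The peg stands about 1.4 mm above its ring, which agrees with fully down (2 mm). Next I put the mallet back where it was.

Emit:
{"op": "apply_moves", "data": {"moves": [[[-1, -2, 0, 0, -1], [-3, -5, 0, 0, -1], [-5, -8.5, 1, 0, -1], [-7, -12, 3.5, 0, -1], [-9, -15.5, 7, 0, -1], [-10, -17, 11, 0, -1], [-10, -17, 14, 0, -1], [-10, -17, 16, 0, -1], [-10, -17, 17.3, 0, -1], [-10, -17, 17.8, 0, -1], [-10, -17, 18, 0, -1], [-10, -17, 18, 0, -1]]]}}

```text
time_s: 8.97
eef_pos: [517.4, -129.1, 32.9]
eef_rot: [3.14, 0.002, 2.746]
force: [-0.3, 0.8, -3.5]
gripper_width: 15.7
grip_force: 30.0
```

Emit:
{"op": "apply_moves", "data": {"moves": [[[0, 0, 0.2, 0, -1], [0, 0, 0.3, 0, -1], [0, 0, 0.3, 0, -0.7], [0, 0, 0.3, 0, -0.4], [0, 0, 0.3, 0, -0.2], [0, 0, 0.3, 0, 0], [0, 0, 0.3, 0, 0], [0, 0, -1.5, 0, 0], [0, 0, -5, 0, 0], [0, 0, -9, 0, 0], [0, 0, -13, 0, 0], [0, 0, -17, 0, 0], [0, 0, -19, 0, 0], [0, 0, -20, 0, 0]]]}}

```text
time_s: 10.13
eef_pos: [517.7, -130.7, 235.2]
eef_rot: [-3.141, 0.005, 2.744]
force: [0.2, 0.1, 0.2]
gripper_width: 46.2
grip_force: 0.0
```

Run:
```python
from h import *
s=read_state();c=get_calibration("wrist");w=grab_frame("wrist");b=grab_frame("side");a=grab_frame("scene")
A=cv2.resize(a[150:300,180:380],(400,300),interpolation=3);B=cv2.resize(b[110:290,130:350],(367,300),interpolation=3)
save(np.hstack([A,B]),"c7.png")
print(s["time_s"],s["eef_pos"],s["eef_rot"],s["q"].round(2),s["force"])
```

```text
10.1333 [ 517.70260025 -130.65002129  235.20510923] [-3.1414069   0.00514684  2.74389126] [ 1.06  0.49 -1.11  1.84  0.5   1.11  0.94] [0.23306683 0.05739858 0.19862962]
```

View pics/c7.png

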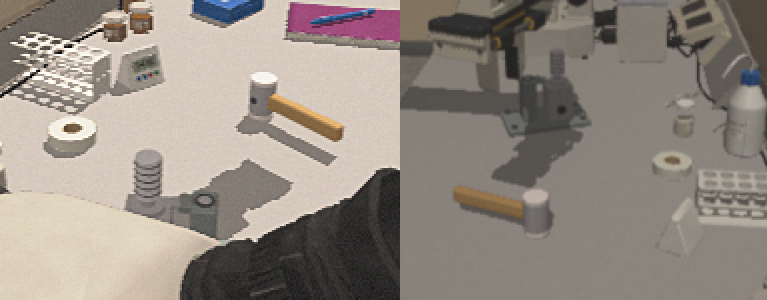

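The mallet stands on its head again near its first place, and the peg's head is flush with the keeper drawn back. Next is a look position over the rod.

Emit:
{"op": "apply_moves", "data": {"moves": [[[0.3, 2, 0, 0, 0], [0.8, 5.5, 0, 0, 0], [1.4, 9, 0, 0, 0], [2, 13, 0, 0, 0], [2.6, 17, 0, 0, 0], [3.2, 21, 0, 0, 0], [3.8, 25, 0, 0, 0], [4.3, 28.5, 0, 0, 0], [4.7, 31.5, 0, 0, 0], [4.9, 32.6, 0, 0, 0], [4.9, 32.6, 0, 0, 0], [4.9, 32.6, 0, 0, 0], [4.9, 32.6, 0, 0, 0]]]}}

```text
time_s: 11.37
eef_pos: [596.7, 186.7, 230.0]
eef_rot: [-3.139, -0.001, 2.742]
force: [0.2, -0.7, -0.4]
gripper_width: 46.0
grip_force: 0.0
```

Run:
```python
from h import *
s=read_state();c=get_calibration("wrist");w=grab_frame("wrist");save(w,"w8.png",(150,60,390,300),2.5)
print(s["time_s"],s["eef_pos"],s["eef_rot"],s["q"].round(2),s["force"])
print(proj(c,[557.5,206.5,137]),proj(c,[557.5+13,206.5,137]),proj(c,[*s["eef_pos"][:2],137]))
```

```text
11.3667 [596.73769529 186.66340073 229.98861535] [-3.13864309e+00 -1.40453412e-03  2.74235608e+00] [ 0.34  0.65 -1.01  1.62  0.58  1.21  0.38] [ 0.24226925 -0.72200932 -0.37758006]
[263.0070393  152.51344015] [269.01367756 166.82824227] [259.32612168 202.88211502]
```

View pics/w8.png

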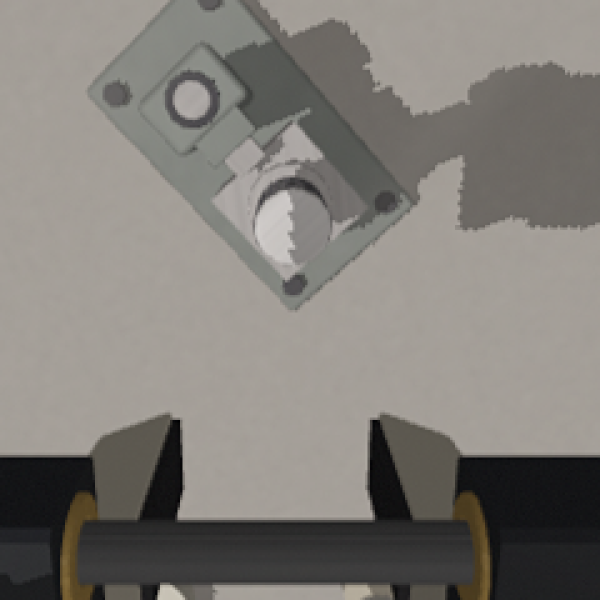

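The rod's top disc is centred at about (267,151), and the fingers' midline is at column 260.

Run:
```python
from h import *
c=get_calibration("wrist");s=read_state();r=ray(c,(267,150.8),137);p=ray(c,(150+192/2.5,60+99/2.5),92)
y=s["eef_rot"][2];v=(r-s["eef_pos"])[:2]
print(r,p,np.linalg.norm((r-p)[:2]),s["eef_pos"],v@[np.cos(y),np.sin(y)],v@[np.sin(y),-np.cos(y)])
```

```text
[557.93125931 209.7137559  137.        ] [506.34045724 191.6503848   92.        ] 54.661652317944785 [597.03918299 186.29679811 230.43118466] 45.14134694641452 6.327906631733761
```

Emit:
{"op": "apply_moves", "data": {"moves": [[[1.5, 0.3, 0, 0, 0], [3.5, 0.6, 0, 0, 0], [4.5, 0.6, 1, 0, 0], [4.5, 0.6, 3.5, 0, 0], [4.5, 0.6, 6.5, 0, 0], [4.5, 0.6, 9, 0, 0], [4.5, 0.6, 10.7, 0, 0], [4.5, 0.6, 11.3, 0, 0], [4.5, 0.6, 11.3, 0, 0], [4.5, 0.6, 11.3, 0, 0], [4.5, 0.6, 11.3, 0, 0]]]}}

```text
time_s: 12.33
eef_pos: [558.7, 212.3, 120.3]
eef_rot: [3.14, 0.002, 2.743]
force: [0.0, 0.1, 0.2]
gripper_width: 46.0
grip_force: 0.0
```

Emit:
{"op": "apply_moves", "data": {"moves": [[[0, 0, 0, 0, -0.3], [0, 0, 0, 0, -0.5], [0, 0, 0, 0, -1], [0, 0, 0, 0, -1], [0, 0, 0, 0, -1], [0, 0, 0, 0, -1]]]}}

```text
time_s: 12.83
eef_pos: [558.0, 210.9, 119.1]
eef_rot: [-3.14, 0.001, 2.743]
force: [-1.9, -2.4, 5.5]
gripper_width: 25.3
grip_force: 29.9
```

Run:
```python
from h import *
s=read_state();print({k:np.round(s[k],2) for k in("time_s","eef_pos","eef_rot","force","ft_torque","gripper_width","grip_force")})
```

```text
{'time_s': np.float64(12.83), 'eef_pos': array([558.05, 210.87, 119.15]), 'eef_rot': array([-3.14,  0.  ,  2.74]), 'force': array([-1.86, -2.44,  5.54]), 'ft_torque': array([-0.82,  0.3 ,  0.  ]), 'gripper_width': np.float64(25.26), 'grip_force': np.float64(29.93)}
```

Emit:
{"op": "apply_moves", "data": {"moves": [[[0, -0.07, 0, 0, -1], [0, -0.13, 0, 0, -1], [0, -0.13, -0.2, 0, -1], [0, -0.13, -0.4, 0, -1], [0, -0.13, -0.6, 0, -1], [0, -0.13, -0.8, 0, -1], [0, -0.13, -1, 0, -1], [0, -0.13, -1, 0, -1], [0, -0.13, -1, 0, -1]]]}}

```text
time_s: 13.58
eef_pos: [557.5, 210.8, 128.8]
eef_rot: [3.141, -0.0, 2.744]
force: [-0.0, -1.0, -2.4]
gripper_width: 25.5
grip_force: 29.9
```

Emit:
{"op": "apply_moves", "data": {"moves": [[[0, -0.04, -0.2, 0, -1], [0, -0.04, -0.4, 0, -1], [0, -0.04, -0.6, 0, -1], [0, -0.04, -0.8, 0, -1], [0, -0.04, -1, 0, -1], [0, -0.04, -1.2, 0, -1], [0, -0.04, -1.4, 0, -1], [0, -0.04, -1.6, 0, -1], [0, -0.04, -1.8, 0, -1], [0, -0.04, -2, 0, -1], [0, -0.04, -2, 0, -1], [0, -0.04, -2, 0, -1], [0, -0.04, -2, 0, -1], [0, -0.04, -2, 0, -1]]]}}

```text
time_s: 14.75
eef_pos: [557.3, 210.2, 148.6]
eef_rot: [-3.141, -0.0, 2.744]
force: [1.0, 0.6, -2.1]
gripper_width: 25.7
grip_force: 29.9
```

```bash
python3 - <<'E'
from h import *
z=[]
b=grab_frame("side");a=grab_frame("scene")
A=cv2.resize(a[190:290,220:330],(440,400),interpolation=3);B=cv2.resize(b[110:200,170:260],(400,400),interpolation=3)
save(np.hstack([A,B])[:,:800],"c9.png")
for i in range(5): grab_frame("side");s=read_state();z.append(s["eef_pos"].round(2).tolist())
print(z,s["force"],s["ft_torque"],s["time_s"])
E
python3 -c "
import cv2;i=cv2.imread('pics/c9.png');cv2.imwrite('pics/c9.png',i[:,:800])"
```

```text
[[557.28, 210.29, 148.62], [557.29, 210.3, 148.63], [557.35, 210.28, 148.69], [557.33, 210.29, 148.67], [557.36, 210.31, 148.72]] [-1.19646748 -0.49538067 -2.64539594] [ 0.10756063 -0.17337818 -0.01060738] 15.1
```

View pics/c9.png

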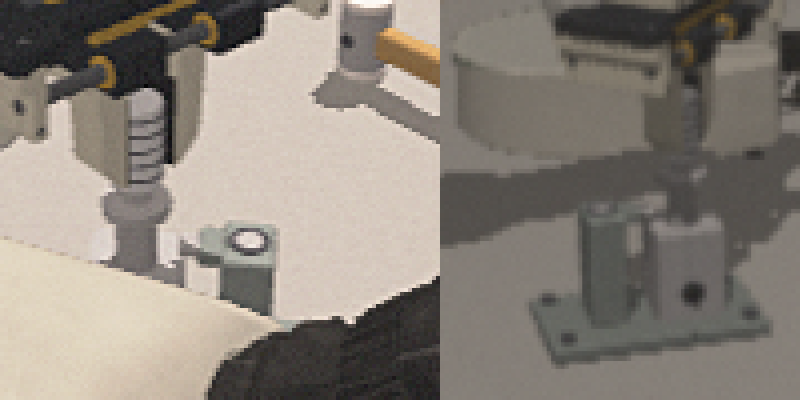

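The rod is up: the collar stands about 30 mm clear of the barrel, the TCP has risen 29.5 mm, side forces are about 1 N, and the mallet is standing.

```bash
python3 -c "
from plant import *
print(hand_in())"
```

```text
the job is handed in; nothing more can be done
None
```

I handed the job in at about 15 s: the peg is knocked down (about 1.4 mm proud by camera; fully down is 2 mm), the mallet stands back on the worktop, and the rod is held about 29.5 mm up with roughly 1 N of side force; the vial, timer and tape roll were not touched.

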